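Fit the last friction peg of a ukulele kit

ROBOT

A 6-joint arm with a two-finger parallel gripper is mounted at the origin on the work surface. World frame = base frame: x ahead of the robot, y to its left, z up, the work surface at z = 0. Lengths are in m, angles in degrees, forces in N, time in s.
With the tool pointing down it reaches from about 0.4 to 0.825 m from the base axis. Payload 7 kg.
Tool frame: the origin (TCP) lies on the centre line of the jaws, within the pads' length; the fingertips stand 11 mm ahead of it and the grasp point (between the pads) lies 8 mm behind it; z points along the fingers, y is the line along which they close (so a half turn about z gives the same grasp; the last joint's range is limited). The gripper opens to 88 mm and grips with 3 to 60 N. Pads are 19 mm wide; open, the fingers measure 130 mm over their backs; the gripper's body (78 mm by 193 mm) begins 47 mm behind the grasp point.
Start: joints at [83.658, 20.546, 0.682, 0, -70.136, -16.507], TCP at [0.262, 0.622, 0.238] pointing down, gripper open.
Joint ranges: [-176.03, 176.03], [-82.01, 121.73], [-58.28, 71.71], [-173.87, 95.51], [-174.79, -0.11], [-173.66, 173.66]. Speed limits (degrees/s): [136.94, 136.94, 172.46, 180, 180, 180].

INTERFACE

Orientations are given as [roll, pitch, yaw] about the fixed x, y, z axes, in that order (R = Rz(yaw) Ry(pitch) Rx(roll)).
In Python, from plant import r, capture, camera_model, job gives the robot as it stands.
- The arm moves only by the tool drive_tool, never from a script. Its argument "increments" is a list that holds one entry, the list of rows, each a list of 5 numbers: the gripper's target within -1 to 1 (fully open at 1, half-way at 0, shut at -1), then the shift along the tool's x, y, z scaled (see below), then the turn about the tool's z scaled (see below). In form: [[[gripper, tx, ty, tz, roll], ...]]. A call has 1 to 5 rows; each row is the pose to reach, as a shift and turn from the pose commanded when the call began, along the tool's axes at that moment, turning the shorter way round; what a row does not reach only later rows make up. The controller multiplies each number of a shift by 120 mm and each number of a turn by 360 degrees. A row lasts 1/8 s, in which the tool goes at most 62.5 mm and 10.7 degrees, less where a joint would pass 70% of its speed; a pose out of reach is approached as far as the arm can. A call with a number of a shift or a turn outside -1 to 1 is refused whole. A call with a gripper value outside its range is refused whole. The fingers move at their own pace and stop on an object; "squeeze" is the grip in N (left out, the last holds). Time passes only in rows, so rows that repeat a pose let the fingers close. It gives the time, the measured TCP pose, the force, the opening and the grip force at its end, in the units of the state.
- r.get_state(): the state, without advancing time (a new reading comes with each control period).
- capture(name): name is "scene" or "top" or "wrist"; returns the picture (420x560x3 uint8, red, green, blue); there is no depth.
- camera_model(name): a dict with "camera_matrix" (3x3 intrinsics, pixels), "rvec" (rotation vector, rad) and "tvec" (3), from world to camera coordinates, as OpenCV has them. Camera axes: x right, y down, z forward; pixel columns grow to the right and rows downward; lengths in m; the calibration is good to about 2 mm. A picture is of the moment at which its call begins: read the wrist's pose just before it. camera_model takes no time and is no camera call; for the wrist camera it gives the pose at the moment of the call.
- job.close_job(): hands the job in; it is judged then, once.
The state is a dict: "time_s": time; "joints": joint angles; "qd": joint speeds; "joint_torque": joint torques, N m; "tcp_pos": TCP position; "eef_rot": TCP orientation; "contact_force": force on the tool from outside, world axes, zero at the start; "moment": the same for the moment, N m; "gripper_width": finger opening in m; "gripper_force": force on a finger pad.
Only numpy, scipy, OpenCV 4.12 (cv2) and the standard library are available. Lean on these libraries where they do the work, as an engineer would, in place of code of your own. Each camera call takes 0.05 s, during which the arm holds its last target. There are 200 camera calls.

TASK

Take the loose tuning peg out of the drilled block and fit it into the empty hole of the ukulele's headstock: keep turning it to and fro while you press gently, so that it works down and wedges tight, without splitting the wood by driving it too deep or forcing the neck down. Leave it upright with its thumb piece in line with the neck like the other three, let go, and leave the other things on the table alone.

Things in the scene. Friction and masses are not known exactly. Their poses are not given: they have to be found in the camera images.
- peg: the loose dark wooden friction peg, 30 g, 70 mm long, upright in a block hole, collar on the block's top. Origin on its axis at the collar's underside, z up. Below: round tapered shaft, 40 mm, diameter 11.3 mm at the collar, 1 mm less per 10 mm. Above: collar 15 mm wide (z 0 to 4), stem 8.4 mm (to z 12), flat thumb piece (z 12 to 30 mm), 9 mm thick along x, 22 mm wide along y
- thumb_piece (a point): centre of the loose peg's thumb piece, 21 mm above the peg's origin, axes as the peg's. Grip its two flat faces (9 mm apart, along x) with about 30 to 45 N, fingertips 6 mm or more above the peg's origin: fingers that pinch the wider collar below (top at 4 mm) make a wedged peg jump out when they open
- peg_tip (a point): lower end of the loose peg's shaft, 7.3 mm across, 40 mm below the peg's origin
- hole (a point): centre of the empty peg hole in the headstock's upper face. The hole is vertical, nominally 9.8 mm wide here, and tapers as the shaft does. It was reamed by hand: let in loosely, the peg first binds with its origin anywhere from 10 to 20 mm above this point, which can only be felt. When properly tight its origin is 3 to 14 mm above this point
- hole_low (a point): centre of the hole's lower mouth, 16 mm below. Past first binding at depth 0 the wood's grip (summed all around) is about 0.85 N times depth in mm squared. Friction (coefficient about 0.85) stops a straight push: 4 N gives about 2.3 mm, 16 N about 4.5 mm. Turned to and fro under 8 to 12 N it works on down. Tight at 6 to 7 mm (0.1 to 0.2 N m to turn); the wood splits at 7.7 mm; it stays when let go
- head_mid (a point): centre of the headstock's upper face, 50 mm above the table. The headstock (85 mm wide, 130 mm long, 16 mm thick) hangs free at the end of the thin neck, which gives way 1 mm for every 8 N pressed down on it and springs back; beyond 2 mm (16 N) the neck is strained
- ukulele: ukulele kit, 600 mm long, face down on cork-faced blocks, fixed. Origin on the table under the headstock's centre, z up, y along the neck (soundbox towards -y). Peg holes at x = +-22, y = +-23 mm; the one at x = -22, y = +23 mm is empty, the others hold fitted pegs like the loose one, thumb pieces in line with y, tops 35 to 40 mm above the wood. The soundbox's top is 101 mm above the table
- block: drilled block of light wood, 50 mm (x) by 150 mm (y) by 46 mm high, fixed, origin under its centre, four holes of 13.5 mm along y, three empty, the loose peg in the one at y = +18 mm
- glue: bystander: yellow glue bottle, 42 mm across, 115 mm high, standing, origin under its centre
- cutters: bystander: side cutters with red handles, 130 mm long, 14 mm high, lying on the table, origin near the middle
- house: bystander: half-built light blue model house, 110 by 80 mm, 90 mm high, standing, origin under its centre

How it is judged:
By the outcome, as a careful person would: the job done as asked, in the order asked, and still so for the second after the job is handed in, with the robot touching nothing.
It also fails if it takes over 72 s, if anything falls off the work surface, if the arm or the gripper's body presses on something with over 40 N, if the wrist force passes 120 N, or if a joint passes its speed limit or range.

## Working session

There is one attempt and no reset: what is moved stays moved. The work goes in short steps, Python scripts to look and compute and a tool call to move; the robot and the scene stay as the last step left them, time stands still between calls to the robot, and variables do not carry over. Pictures are saved under pics/ and viewed, at most 13 in all, crops included, and the job is handed in when it is done.

Besides the shell and the picture viewer there is one more tool, called after "Emit:" by a JSON object that holds its "method" and its "body", one argument or row to a line. drive_tool: Moves the arm, as the interface text tells. Its arguments: {"type":"object","properties":{"increments":{"type":"array"},"squeeze":{"type":"number"}},"required":["increments"]}

```bash
mkdir -p pics; ls; python3 - <<'E'
from plant import r,capture,camera_model
import cv2,numpy as np
s=r.get_state();print(s)
for n in("scene","top","wrist"):
    m=camera_model(n);im=capture(n);np.save(f"pics/{n}0.npy",im);cv2.imwrite(f"pics/{n}0.png",im[...,::-1])
    R=cv2.Rodrigues(np.array(m["rvec"]))[0];print(n,m["camera_matrix"],m["rvec"],m["tvec"],-R.T@np.array(m["tvec"]).ravel())
a=[cv2.imread(f"pics/{n}0.png") for n in("scene","top")]
E
```

```text
pics
{'time_s': 0.0, 'joints': array([ 8.36584645e+01,  2.05917255e+01,  6.33495975e-01, -2.05118127e-02,
       -7.01363400e+01, -1.65065666e+01]), 'qd': array([ 0.04993977,  0.14928207, -0.11505863,  0.05236496, -0.03313824,
       -0.06352201]), 'joint_torque': array([ 7.34117912e-04, -5.82710373e+01,  2.93064415e+01,  6.99800581e+00,
        6.95346709e-03, -1.59070282e-04]), 'tcp_pos': array([0.26193629, 0.6215856 , 0.23661606]), 'eef_rot': array([ 1.79903849e+02, -8.38457817e-03, -2.28550806e+01]), 'contact_force': array([-0.51685923, -0.24960444, -0.13657558]), 'moment': array([ 0.02089537, -0.02595336, -0.04828147]), 'gripper_force': 0.0, 'gripper_width': 0.08751284684008608}
scene [[440.42193289   0.         277.39821478]
 [  0.         440.42193289 212.7059103 ]
 [  0.           0.           1.        ]] [ 1.28426739  2.22569643 -0.97452663] [ 0.14996554 -0.3465616   1.18472213] [1.02611217 0.42986186 0.55540409]
top [[418.51599714   0.         284.85943846]
 [  0.         418.51599714 207.72581107]
 [  0.           0.           1.        ]] [ 2.18399177 -2.12510747  0.13796653] [0.13153496 0.61612202 0.83550278] [0.50022724 0.14629742 0.90738221]
wrist [[331.64011397   0.         274.18516734]
 [  0.         331.64011397 203.98049628]
 [  0.           0.           1.        ]] [-1.63113334  2.45560261  0.37654116] [ 0.67538149 -0.03694518  0.3917159 ] [0.33797153 0.59115672 0.38373875]
```

View pics/top0.png

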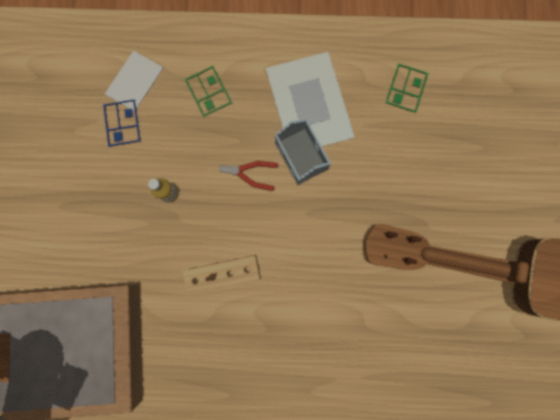

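View pics/scene0.png

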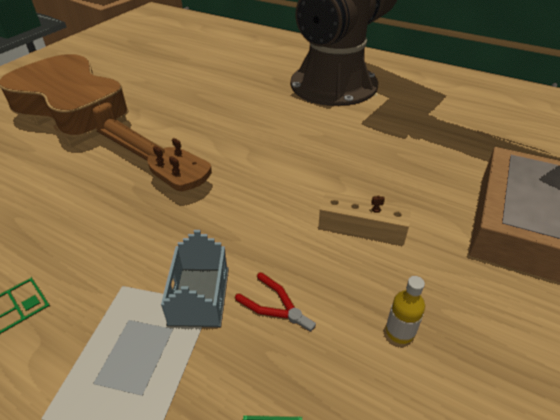

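The top view shows the block at (222,272) with the loose peg at about (211,277). The headstock is at (397,248) with its empty hole near (386,257), and the neck runs right. I'll get coarse positions, then look closer with the wrist camera.

```bash
cat > h.py <<'E'
import numpy as np,cv2
from plant import r,capture,camera_model
def ray(m,uv,z):
    R=cv2.Rodrigues(np.array(m["rvec"]))[0];t=np.array(m["tvec"]).ravel();c=-R.T@t
    d=R.T@np.linalg.inv(m["camera_matrix"])@np.array([uv[0],uv[1],1.]);return c+d*(z-c[2])/d[2]
def proj(m,p):
    return cv2.projectPoints(np.array(p,float).reshape(-1,3),np.array(m["rvec"]),np.array(m["tvec"]),m["camera_matrix"],None)[0].reshape(-1,2)
def toolR(s):
    from scipy.spatial.transform import Rotation as Ro
    return Ro.from_euler('xyz',s["eef_rot"],degrees=True).as_matrix()
def delta(s,p):  # shift in tool axes, scaled
    return toolR(s).T@(np.array(p)-s["tcp_pos"])/0.12
E
python3 - <<'E'
from h import *
m=camera_model("top")
for n,uv,z in(("peg",(211,276),.07),("hole",(386,257),.05),("head",(397,248),.05),("neckend",(510,270),.05),("blockL",(184,279),.046),("blockR",(258,264),.046),("house",(300,150),.09),("glue",(155,185),.115)):
    print(n,ray(m,uv,z).round(4))
s=r.get_state();print(toolR(s).round(3));W=camera_model("wrist");R=cv2.Rodrigues(np.array(W["rvec"]))[0];print(R.round(2)); print("cam in tool",toolR(s).T@(-R.T@np.array(W["tvec"]).ravel()-s["tcp_pos"]),(R@toolR(s)).round(2))
for p in ((.397,.276,.07),): print(delta(s,[*p[:2],.237]))
im=np.load("pics/top0.npy");c=np.hstack([cv2.resize(im[240:310,170:270],None,fx=4,fy=4,interpolation=3),cv2.resize(im[210:280,360:460],None,fx=4,fy=4,interpolation=3)])
cv2.imwrite("pics/c1.png",c[...,::-1])
E
```

```text
peg [0.4684 0.2904 0.07  ]
hole [ 0.5155 -0.0602  0.05  ]
head [ 0.5344 -0.0827  0.05  ]
neckend [ 0.4962 -0.3116  0.05  ]
blockL [0.46  0.349 0.046]
blockR [0.4943 0.1999 0.046 ]
house [0.7233 0.121  0.09  ]
glue [0.6397 0.3988 0.115 ]
[[ 0.921 -0.388 -0.   ]
 [-0.388 -0.921 -0.001]
 [ 0.     0.001 -1.   ]]
[[-0.39 -0.92  0.  ]
 [-0.88  0.37  0.3 ]
 [-0.28  0.12 -0.95]]
cam in tool [ 0.0819067  -0.00120249 -0.14698967] [[ 0.    1.    0.  ]
 [-0.95  0.   -0.3 ]
 [-0.3   0.    0.95]]
[2.15571633e+00 2.21782354e+00 1.89045341e-03]
```

View pics/c1.png

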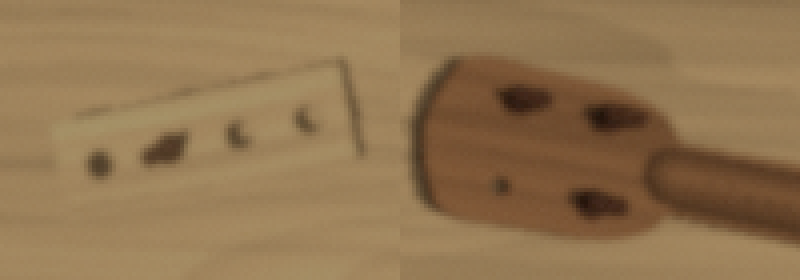

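The left half of the crop is the block, with the loose peg at full-image (211,277). The right half is the headstock, with three fitted pegs and the empty hole at (386,256.5). I'll move over the loose peg.

Emit:
{"method": "drive_tool", "body": {
  "increments": [
    [[1,0.4,0.28,0,0],[1,0.8,0.56,0,0],[1,1,0.7,0,0],[1,1,0.7,0,0]]
  ]
}}

```text
time_s: 0.65
tcp_pos: [0.3411, 0.4965, 0.238]
eef_rot: [-180.0, 0.0, -23.0]
contact_force: [-0.6, 0.3, 0.0]
gripper_width: 0.0877
gripper_force: 0.0
```

Emit:
{"method": "drive_tool", "body": {
  "increments": [
    [[1,0.4,0.28,0,0],[1,0.8,0.56,0,0],[1,1,0.7,0,0],[1,1,0.7,0,0]]
  ]
}}

```text
time_s: 1.15
tcp_pos: [0.4188, 0.3733, 0.2376]
eef_rot: [-180.0, 0.0, -23.0]
contact_force: [0.1, 0.6, -0.5]
gripper_width: 0.0873
gripper_force: 0.0
```

Emit:
{"method": "drive_tool", "body": {
  "increments": [
    [[1,0.3,0.2,0.1,0.03],[1,0.6,0.4,0.2,0.06],[1,0.65,0.475,0.35,0.09],[1,0.65,0.475,0.35,0.12],[1,0.65,0.475,0.35,0.15]]
  ]
}}

```text
time_s: 1.78
tcp_pos: [0.4677, 0.2923, 0.1951]
eef_rot: [180.0, -0.0, -76.9]
contact_force: [-0.4, -0.4, -0.0]
gripper_width: 0.0875
gripper_force: 0.0
```

```bash
python3 - <<'E'
from h import *
s=r.get_state();m=camera_model("wrist");im=capture("wrist")
print(s["time_s"],s["tcp_pos"],s["eef_rot"],s["joints"].round(1));np.savez("pics/w1.npz",im=im,**m,t=s["tcp_pos"],e=s["eef_rot"]);cv2.imwrite("pics/w1.png",im[...,::-1])
print(proj(m,[[.468,.29,.07]]))
E
```

```text
1.775 [0.46768417 0.2923474  0.19509656] [ 1.79976737e+02 -1.67945473e-02 -7.68817222e+01] [ 52.4  10.9 -18.5  -0.  -60.6 -39.2]
[[275.250976   195.87006742]]
```

View pics/w1.png

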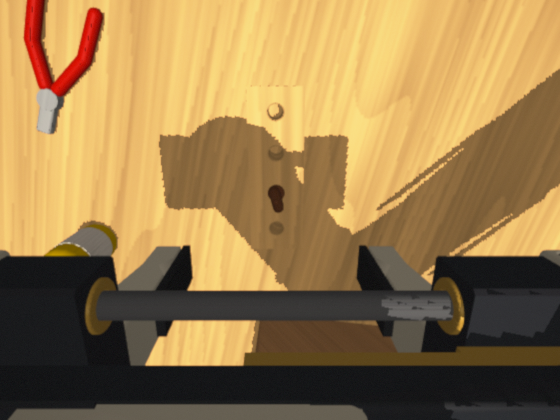

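The wrist view shows the block vertical near column 276, with the peg collar at about (276,192) and its thumb piece running down to (277,210). I'll enlarge it.

```bash
python3 - <<'E'
from h import *
d=np.load("pics/w1.npz");im=d["im"]
c=cv2.resize(im[80:250,210:340],None,fx=4,fy=3.5,interpolation=3)
c=cv2.resize(im[165:245,235:320],None,fx=7,fy=7,interpolation=3);cv2.imwrite("pics/c2.png",np.clip(c[...,::-1].astype(float)*1.6,0,255).astype(np.uint8))
E
```

```text
(no output)
```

View pics/c2.png

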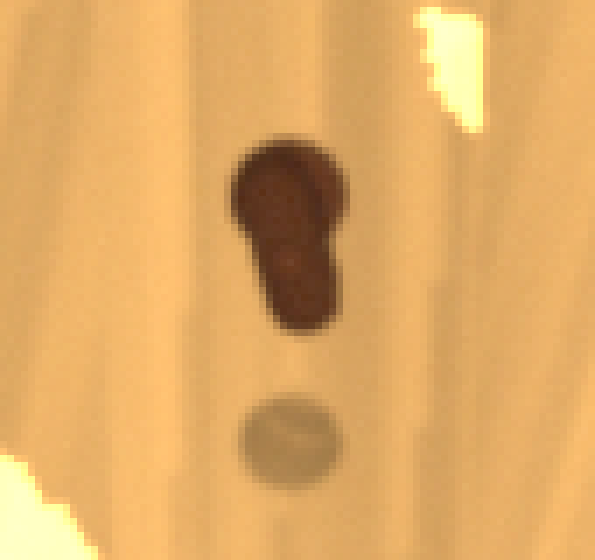

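```bash
python3 - <<'E'
from h import *
d=np.load("pics/w1.npz");s=dict(tcp_pos=d["t"],eef_rot=d["e"])
f=lambda x,y:(235+(x+.5)/7-.5,165+(y+.5)/7-.5)
p=ray(d,f(289,190),.050);print("peg",p)
print("top centre px in crop",[(q-np.array([235,165]))*7 for q in proj(d,[[p[0],p[1],.076],[p[0],p[1],.067]])])
for yaw in range(-10,60,10):
    a=np.radians(yaw+13);u=np.array([-np.sin(a),np.cos(a),0]);q=np.array([p[0],p[1],.074])
    print(yaw+13,[((e-np.array([235,165]))*7).round(0) for e in proj(d,[q+u*.0075,q-u*.0075])])
for e in((303,297),):
  g=ray(d,f(*e),.074);print(g,np.degrees(np.arctan2(*(g-p)[:2][::-1])))
# block edges: left/right lines
print("block centre line",ray(d,f(290,443),.046),delta(s,[*p[:2],.195]))
E
```

```text
peg [0.46697923 0.29163082 0.05      ]
top centre px in crop [array([287.10739807, 244.59493848]), array([286.70237571, 223.53003085])]
3 [array([276., 298.]), array([298., 181.])]
13 [array([287., 299.]), array([287., 180.])]
23 [array([297., 298.]), array([276., 181.])]
33 [array([308., 295.]), array([266., 183.])]
43 [array([318., 291.]), array([256., 188.])]
53 [array([327., 285.]), array([247., 194.])]
63 [array([334., 278.]), array([239., 201.])]
[0.46386714 0.29795798 0.074     ] 116.19080419346629
block centre line [0.45834362 0.32758824 0.046     ] [0.00448218 0.00707618 0.00080887]
```

Emit:
{"method": "drive_tool", "body": {
  "increments": [
    [[1,0.004,0.007,0.25,-0.02],[1,0.004,0.007,0.5,-0.039],[1,0.004,0.007,0.75,-0.039],[0,0.004,0.007,0.75,-0.039]]
  ],
  "squeeze": 40
}}

```text
time_s: 2.33
tcp_pos: [0.4658, 0.2904, 0.1035]
eef_rot: [179.8, -0.1, -62.4]
contact_force: [-0.1, -0.6, -0.2]
gripper_width: 0.0822
gripper_force: 0.0
```

```bash
python3 - <<'E'
from h import *
s=r.get_state();m=camera_model("wrist");im=capture("wrist")
print(s["time_s"],s["tcp_pos"],s["eef_rot"],s["contact_force"],s["gripper_width"]);np.savez("pics/w2.npz",im=im,**m,t=s["tcp_pos"],e=s["eef_rot"])
T=toolR(s);print(proj(m,[[.467,.2916,z] for z in(.05,.076)]), proj(m,[s["tcp_pos"]]))
cv2.imwrite("pics/w2.png",np.clip(cv2.resize(im[150:360,170:390],None,fx=2.7,fy=2.7)[...,::-1]*1.5,0,255).astype(np.uint8))
E
```

```text
2.325 [0.46581847 0.29038721 0.10347839] [ 1.79750851e+02 -9.23179495e-02 -6.23542568e+01] [-0.11630957 -0.59711204 -0.19679268] 0.0822160138966589
[[272.81501381 231.07635169]
 [272.82687164 248.1075385 ]] [[276.08596157 270.73198747]]
```

View pics/w2.png

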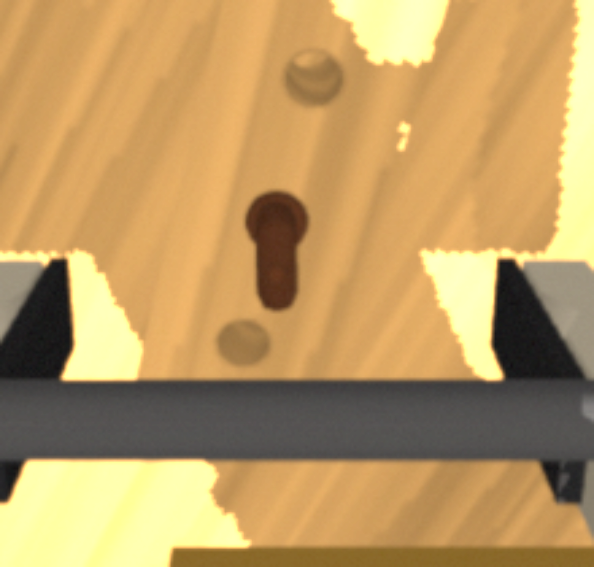

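The thumb piece (collar at about (272,231)) is now square to the jaws. I'll descend and grip.

Emit:
{"method": "drive_tool", "body": {
  "increments": [
    [[0,-0.004,-0.012,0.15,0],[0,-0.004,-0.012,0.33,0],[0,-0.004,-0.012,0.33,0],[-0.5,-0.004,-0.012,0.33,0],[-1,-0.004,-0.012,0.33,0]]
  ],
  "squeeze": 40
}}

```text
time_s: 3.0
tcp_pos: [0.4687, 0.2923, 0.0673]
eef_rot: [-179.9, 0.0, -62.5]
contact_force: [0.5, 0.2, 0.4]
gripper_width: 0.029
gripper_force: 0.0
```

Emit:
{"method": "drive_tool", "body": {
  "increments": [
    [[-1,0,0,0,0],[-1,0,0,0,0],[-1,0,0,0,0],[-1,0,0,0,0]]
  ]
}}

```text
time_s: 3.5
tcp_pos: [0.4682, 0.2916, 0.0661]
eef_rot: [-180.0, -0.0, -62.5]
contact_force: [-1.0, 0.3, 2.0]
gripper_width: 0.0084
gripper_force: 40.0
```

Emit:
{"method": "drive_tool", "body": {
  "increments": [
    [[-1,0,0,-0.15,0],[-1,0,0,-0.4,0],[-1,0,0,-0.7,0],[-1,0,0,-1,0],[-1,0,0,-1,0]]
  ]
}}

```text
time_s: 4.12
tcp_pos: [0.4694, 0.2928, 0.189]
eef_rot: [-179.7, 0.1, -62.5]
contact_force: [0.3, 1.0, -1.3]
gripper_width: 0.0083
gripper_force: 40.0
```

Emit:
{"method": "drive_tool", "body": {
  "increments": [
    [[-1,0.2,0.07,0,0],[-1,0.45,0.16,0,0],[-1,0.7,0.25,0,0],[-1,0.92,0.33,0,0]]
  ]
}}

```text
time_s: 4.62
tcp_pos: [0.4833, 0.1731, 0.1848]
eef_rot: [179.9, -0.0, -62.6]
contact_force: [0.6, 0.0, -0.6]
gripper_width: 0.0087
gripper_force: 40.0
```

Emit:
{"method": "drive_tool", "body": {
  "increments": [
    [[-1,0.25,0.09,0,0],[-1,0.5,0.18,0,0],[-1,0.75,0.27,0,0],[-1,0.92,0.33,0,0]]
  ]
}}

```text
time_s: 5.12
tcp_pos: [0.4988, 0.0568, 0.1848]
eef_rot: [179.9, 0.0, -62.6]
contact_force: [0.0, -0.8, 0.4]
gripper_width: 0.0089
gripper_force: 40.0
```

Emit:
{"method": "drive_tool", "body": {
  "increments": [
    [[-1,0.25,0.09,0,0.02],[-1,0.5,0.18,0,0.04],[-1,0.75,0.27,0,0.06],[-1,0.92,0.33,0,0.085],[-1,0.92,0.33,0,0.103]]
  ]
}}

```text
time_s: 5.75
tcp_pos: [0.5143, -0.0593, 0.1846]
eef_rot: [179.9, -0.1, -100.0]
contact_force: [0.6, -0.1, -1.3]
gripper_width: 0.0086
gripper_force: 40.0
```

Emit:
{"method": "drive_tool", "body": {
  "increments": [
    [[-1,0,0,0,0],[-1,0,0,0,0]]
  ]
}}

```text
time_s: 6.0
tcp_pos: [0.515, -0.0573, 0.1854]
eef_rot: [179.9, -0.0, -99.5]
contact_force: [-0.4, 0.1, -0.5]
gripper_width: 0.0086
gripper_force: 40.0
```

```bash
python3 - <<'E'
from h import *
s=r.get_state();m=camera_model("wrist");im=capture("wrist")
print(s["time_s"],s["tcp_pos"],s["eef_rot"],s["contact_force"],s["moment"],s["gripper_width"],s["joints"].round(1));np.savez("pics/w3.npz",im=im,**m,t=s["tcp_pos"],e=s["eef_rot"])
T=toolR(s);print("tip px",proj(m,[s["tcp_pos"]+T@[0,0,.060]]),"hole",proj(m,[[.516,-.058,.05]]))
cv2.imwrite("pics/w3.png",np.clip(im[...,::-1]*1.2,0,255).astype(np.uint8))
E
```

```text
6.0 [ 0.51502343 -0.05730094  0.18541535] [ 1.79943363e+02 -1.98581243e-02 -9.94648765e+01] [-0.42265825  0.06279145 -0.50019643] [ 0.05824794 -0.07615949 -0.01962235] 0.00858451978563732 [ 15.4   8.2 -23.2  -0.  -58.6 -24.8]
tip px [[274.67130093 225.87260558]] hole [[273.19917325 194.35811132]]
```

View pics/w3.png

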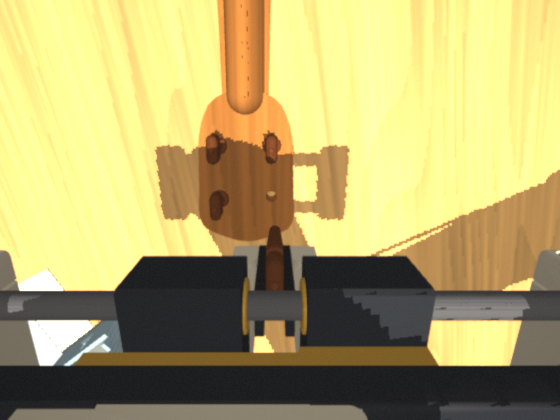

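The hole is at about (271,194) and the peg tip at (274,227); the headstock looks nearly aligned. I'll zoom in for the exact hole position and neck direction.

```bash
python3 - <<'E'
from h import *
d=np.load("pics/w3.npz");im=d["im"]
c=cv2.resize(im[120:250,190:305],None,fx=4.6,fy=4.6,interpolation=3);cv2.imwrite("pics/c3.png",np.clip(c[...,::-1]*2.0,0,255).astype(np.uint8))
# neck centreline
b=im.astype(int)
for v in (5,20,40,60,80):
    row=(b[v,:,2]<70);xs=np.where(row[200:290])[0]+200
    for z in(.05,): print(v,xs.min(),xs.max(),ray(d,((xs.min()+xs.max())/2,v),.05).round(4))
E
```

```text
5 219 269 [ 0.5133 -0.2073  0.05  ]
20 220 268 [ 0.5153 -0.1975  0.05  ]
40 221 268 [ 0.5175 -0.1838  0.05  ]
60 221 267 [ 0.5206 -0.1699  0.05  ]
80 223 265 [ 0.5234 -0.1554  0.05  ]
```

View pics/c3.png

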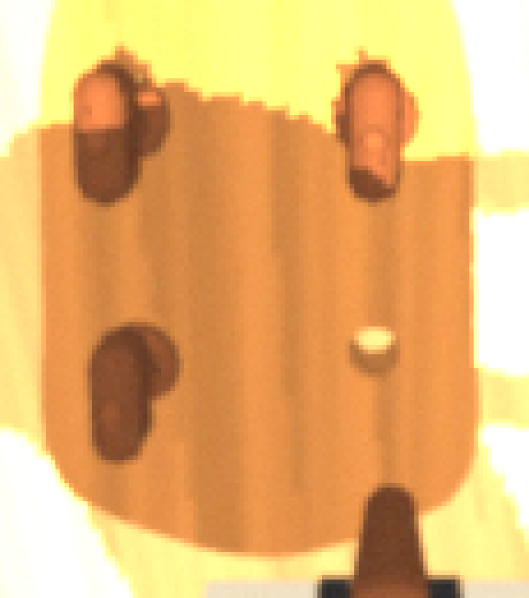

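```bash
python3 - <<'E'
from h import *
d=np.load("pics/w3.npz");s=dict(tcp_pos=d["t"],eef_rot=d["e"]);T=toolR(s)
f=lambda x,y:(190+(x+.5)/4.6-.5,120+(y+.5)/4.6-.5)
h=ray(d,f(374,351),.05);print("hole",h)
for zc in(.058,.064):
  a=ray(d,f(377,112),zc);b=ray(d,f(139,360),zc);v=h-a
  print("pegs",a.round(4),b.round(4),"uke yaw",np.degrees(np.arctan2(v[1],v[0]))-90,np.degrees(np.arctan2((b-h)[1],(b-h)[0])),np.linalg.norm(v[:2]),np.linalg.norm((b-h)[:2]))
for z in(.120,.125,.130): 
  t=ray(d,f(389,511),z); print("tip in tool",z,(T.T@(t-s["tcp_pos"])*1000).round(1),"shift tool mm",(T.T@(h-t)*1000).round(1))
print("hole delta from tcp",T.T@(h-s["tcp_pos"])*1000)
E
```

```text
hole [ 0.51823396 -0.05691953  0.05      ]
pegs [ 0.5099 -0.1029  0.058 ] [ 0.5615 -0.0647  0.058 ] uke yaw -10.321997085098147 -10.143224563933877 0.04669118850014796 0.04399902213871881
pegs [ 0.5097 -0.1036  0.064 ] [ 0.5602 -0.0662  0.064 ] uke yaw -10.358336942687302 -12.516662385147331 0.04745291630931984 0.043038426705747854
tip in tool 0.12 [-5.7 -0.3 65.4] shift tool mm [ 4.7 -2.9 70. ]
tip in tool 0.125 [-3.6 -0.3 60.4] shift tool mm [ 2.7 -2.9 75. ]
tip in tool 0.13 [-1.6 -0.3 55.4] shift tool mm [ 0.7 -2.9 80. ]
hole delta from tcp [ -0.9511057   -3.2379551  135.41189227]
```

Emit:
{"method": "drive_tool", "body": {
  "increments": [
    [[-1,0.01,-0.026,0.15,0.003],[-1,0.01,-0.026,0.35,0.003],[-1,0.01,-0.026,0.52,0.003],[-1,0.01,-0.026,0.56,0.003],[-1,0.01,-0.026,0.56,0.003]]
  ]
}}

```text
time_s: 6.68
tcp_pos: [0.5186, -0.0586, 0.119]
eef_rot: [180.0, -0.0, -100.6]
contact_force: [0.1, 0.0, -0.3]
gripper_width: 0.0087
gripper_force: 40.0
```

```bash
python3 - <<'E'
from h import *
s=r.get_state();m=camera_model("wrist");im=capture("wrist")
print(s["time_s"],s["tcp_pos"],s["eef_rot"],s["contact_force"],s["moment"]);np.savez("pics/w4.npz",im=im,**m,t=s["tcp_pos"],e=s["eef_rot"])
T=toolR(s);print("tip px",proj(m,[s["tcp_pos"]+T@[0,0,.060]]),"hole",proj(m,[[.5182,-.0569,.05]]))
c=im[190:300,215:325];cv2.imwrite("pics/w4.png",np.clip(cv2.resize(c,None,fx=5,fy=5,interpolation=3)[...,::-1]*2.,0,255).astype(np.uint8))
E
```

```text
6.675 [ 0.51855594 -0.05863258  0.11895732] [ 1.79993760e+02 -1.66957395e-02 -1.00616597e+02] [ 0.13794428  0.00382733 -0.25518049] [ 0.12374918 -0.07004125  0.0082706 ]
tip px [[274.609256   225.84899617]] hole [[275.54300159 223.39141977]]
```

View pics/w4.png

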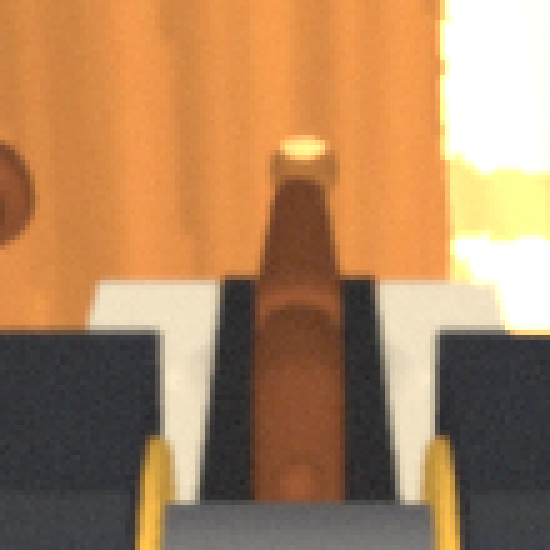

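```bash
python3 - <<'E'
from h import *
d=np.load("pics/w4.npz");s=dict(tcp_pos=d["t"],eef_rot=d["e"]);T=toolR(s)
P=lambda *q:((proj(d,[s["tcp_pos"]+T@(np.array(q)/1000)])[0]-[215,190])*5).round(0)
for q in((9.5,-4.4,11),(9.5,-12,11),(7.5,0,16),(7.5,0,20),(0,0,60),(3.65,0,60),(-3,0,60),(.65,0,60),(3.65,0,56),(9.5,0,-19),(4.2,0,8),(11,0,8),(11,0,-10)): print(q,P(*q))
h=ray(d,(275.4,223),.05);print((T.T@(h-s["tcp_pos"])*1000).round(2))
E
```

```text
(9.5, -4.4, 11) [256. 265.]
(9.5, -12, 11) [183. 265.]
(7.5, 0, 16) [299. 263.]
(7.5, 0, 20) [299. 248.]
(0, 0, 60) [298. 179.]
(3.65, 0, 60) [298. 154.]
(-3, 0, 60) [298. 200.]
(0.65, 0, 60) [298. 175.]
(3.65, 0, 56) [298. 164.]
(9.5, 0, -19) [299. 409.]
(4.2, 0, 8) [299. 325.]
(11, 0, 8) [299. 264.]
(11, 0, -10) [299. 345.]
[-1.37  0.56 68.96]
```

The tip is at about (274.8,230) and the hole centre at (275.4,223). The tip will move up about 4 px as it goes down the last 9 mm, which leaves roughly 1.8 mm along tool +x. I'll correct that while entering.

Emit:
{"method": "drive_tool", "body": {
  "increments": [
    [[-1,0.015,0.001,0,0],[-1,0.015,0.001,0.06,0],[-1,0.015,0.001,0.12,0],[-1,0.015,0.001,0.17,0],[-1,0.015,0.001,0.17,0]]
  ]
}}

```text
time_s: 7.35
tcp_pos: [0.5175, -0.0606, 0.0976]
eef_rot: [179.9, -0.0, -100.7]
contact_force: [-0.1, 0.8, -0.7]
gripper_width: 0.0089
gripper_force: 40.0
```

Emit:
{"method": "drive_tool", "body": {
  "increments": [
    [[-1,0,0,0.03,0],[-1,0,0,0.045,0],[-1,0,0,0.045,0],[-1,0,0,0.045,0]]
  ]
}}

```text
time_s: 7.85
tcp_pos: [0.518, -0.0605, 0.0931]
eef_rot: [-180.0, 0.0, -100.7]
contact_force: [1.1, 0.5, -0.4]
gripper_width: 0.0085
gripper_force: 40.0
```

```bash
python3 - <<'E'
from h import *
s=r.get_state();print(s["time_s"],s["tcp_pos"],s["contact_force"],s["moment"])
E
```

```text
7.85 [ 0.51802753 -0.06049854  0.0930556 ] [ 1.14278466  0.49642374 -0.43631632] [ 0.05812858 -0.06975121 -0.05240078]
```

Emit:
{"method": "drive_tool", "body": {
  "increments": [
    [[-1,0,0,0.01,0],[-1,0,0,0.016,0],[-1,0,0,0.016,0],[-1,0,0,0.016,0]]
  ]
}}

```text
time_s: 8.35
tcp_pos: [0.5182, -0.0604, 0.0913]
eef_rot: [-180.0, 0.0, -100.7]
contact_force: [-0.1, 1.1, 5.0]
gripper_width: 0.0091
gripper_force: 40.0
```

Emit:
{"method": "drive_tool", "body": {
  "increments": [
    [[-1,0,0,0.008,0],[-1,0,0,0.008,0],[-1,0,0,0.008,0]]
  ]
}}

```text
time_s: 8.72
tcp_pos: [0.5182, -0.0602, 0.0902]
eef_rot: [-180.0, 0.0, -100.7]
contact_force: [-1.0, 2.7, 5.9]
gripper_width: 0.0091
gripper_force: 40.0
```

Emit:
{"method": "drive_tool", "body": {
  "increments": [
    [[-1,0,0,0.008,0],[-1,0,0,0.008,0],[-1,0,0,0.008,0]]
  ]
}}

```text
time_s: 9.1
tcp_pos: [0.5182, -0.0601, 0.0892]
eef_rot: [-180.0, 0.0, -100.7]
contact_force: [-1.4, 5.3, 5.9]
gripper_width: 0.0086
gripper_force: 40.0
```

Emit:
{"method": "drive_tool", "body": {
  "increments": [
    [[-1,-0.008,0,0,0],[-1,-0.008,0,0,0],[-1,-0.008,0,0,0]]
  ]
}}

```text
time_s: 9.48
tcp_pos: [0.518, -0.0596, 0.0889]
eef_rot: [180.0, -0.0, -100.7]
contact_force: [0.4, 2.4, 0.9]
gripper_width: 0.0085
gripper_force: 40.0
```

Emit:
{"method": "drive_tool", "body": {
  "increments": [
    [[-1,-0.007,0,0,0],[-1,-0.007,0,0,0],[-1,-0.007,0,0,0]]
  ]
}}

```text
time_s: 9.85
tcp_pos: [0.5181, -0.0589, 0.089]
eef_rot: [180.0, -0.0, -100.7]
contact_force: [-0.2, -0.8, 0.2]
gripper_width: 0.0085
gripper_force: 40.0
```

```bash
cat > st.py <<'E'
from plant import r
import sys
s=r.get_state();print(s["time_s"],(s["tcp_pos"]*1000).round(2),s["eef_rot"].round(1),s["contact_force"].round(2),s["moment"].round(3))
E
python3 st.py
```

```text
9.85 [518.15 -58.86  88.99] [ 180.    -0.  -100.7] [-0.15 -0.76  0.18] [ 0.073  0.031 -0.008]
```

Emit:
{"method": "drive_tool", "body": {
  "increments": [
    [[-1,0,0,0.008,0],[-1,0,0,0.008,0],[-1,0,0,0.008,0]]
  ]
}}

```text
time_s: 10.22
tcp_pos: [0.5181, -0.0588, 0.0881]
eef_rot: [180.0, -0.0, -100.7]
contact_force: [-0.5, -0.4, -1.8]
gripper_width: 0.0088
gripper_force: 40.0
```

Emit:
{"method": "drive_tool", "body": {
  "increments": [
    [[-1,0,0,0.008,0],[-1,0,0,0.008,0],[-1,0,0,0.008,0]]
  ]
}}

```text
time_s: 10.6
tcp_pos: [0.5182, -0.0588, 0.0872]
eef_rot: [180.0, -0.0, -100.7]
contact_force: [-1.4, -1.1, 0.1]
gripper_width: 0.0087
gripper_force: 40.0
```

Emit:
{"method": "drive_tool", "body": {
  "increments": [
    [[-1,0,0,0.008,0],[-1,0,0,0.008,0],[-1,0,0,0.008,0]]
  ]
}}

```text
time_s: 10.98
tcp_pos: [0.5182, -0.0588, 0.0862]
eef_rot: [180.0, -0.0, -100.7]
contact_force: [-0.9, -0.9, 0.9]
gripper_width: 0.0084
gripper_force: 40.0
```

Emit:
{"method": "drive_tool", "body": {
  "increments": [
    [[-1,0.001,0.003,0.008,0],[-1,0.001,0.003,0.008,0],[-1,0.001,0.003,0.008,0]]
  ]
}}

```text
time_s: 11.35
tcp_pos: [0.518, -0.0588, 0.0853]
eef_rot: [-180.0, 0.0, -100.7]
contact_force: [-0.5, -1.5, 0.2]
gripper_width: 0.0085
gripper_force: 40.0
```

Emit:
{"method": "drive_tool", "body": {
  "increments": [
    [[-1,0,0,0.008,0],[-1,0,0,0.008,0],[-1,0,0,0.008,0]]
  ]
}}

```text
time_s: 11.72
tcp_pos: [0.518, -0.0588, 0.0843]
eef_rot: [-180.0, 0.0, -100.7]
contact_force: [0.1, -1.8, 1.1]
gripper_width: 0.0088
gripper_force: 40.0
```

Emit:
{"method": "drive_tool", "body": {
  "increments": [
    [[-1,0,0,0.008,0],[-1,0,0,0.008,0],[-1,0,0,0.008,0]]
  ]
}}

```text
time_s: 12.1
tcp_pos: [0.5179, -0.0588, 0.0834]
eef_rot: [180.0, -0.0, -100.7]
contact_force: [-1.1, -1.3, 2.3]
gripper_width: 0.0086
gripper_force: 40.0
```

Emit:
{"method": "drive_tool", "body": {
  "increments": [
    [[-1,0.004,0.002,0.008,0],[-1,0.004,0.002,0.008,0],[-1,0.004,0.002,0.008,0]]
  ]
}}

```text
time_s: 12.48
tcp_pos: [0.5179, -0.059, 0.0825]
eef_rot: [-180.0, 0.0, -100.7]
contact_force: [-0.1, -0.1, 2.4]
gripper_width: 0.0087
gripper_force: 40.0
```

```bash
python3 st.py
```

```text
12.475 [517.87 -59.02  82.48] [-180.     0.  -100.7] [-0.06 -0.11  2.44] [0.19  0.198 0.043]
```

Emit:
{"method": "drive_tool", "body": {
  "increments": [
    [[-1,0,0,0.008,0],[-1,0,0,0.008,0],[-1,0,0,0.008,0]]
  ]
}}

```text
time_s: 12.85
tcp_pos: [0.5179, -0.0591, 0.0816]
eef_rot: [-180.0, 0.0, -100.7]
contact_force: [-1.4, 1.7, 3.7]
gripper_width: 0.0084
gripper_force: 40.0
```

```bash
python3 st.py
```

```text
12.85 [517.86 -59.09  81.62] [-180.     0.  -100.7] [-1.44  1.7   3.75] [0.575 0.311 0.01 ]
```

Emit:
{"method": "drive_tool", "body": {
  "increments": [
    [[-1,-0.002,0.001,0.004,0.025],[-1,-0.002,0.001,0.008,0],[-1,-0.002,0.001,0.008,-0.025],[-1,-0.002,0.001,0.008,0],[-1,-0.002,0.001,0.008,0]]
  ]
}}

```text
time_s: 13.48
tcp_pos: [0.5178, -0.059, 0.0805]
eef_rot: [-180.0, 0.0, -100.7]
contact_force: [0.3, -0.5, 3.1]
gripper_width: 0.0088
gripper_force: 40.0
```

```bash
python3 st.py
```

```text
13.475 [517.79 -58.99  80.54] [-180.     0.  -100.7] [ 0.25 -0.51  3.12] [ 0.03  -0.151 -0.062]
```

Emit:
{"method": "drive_tool", "body": {
  "increments": [
    [[-1,0,0,0.004,0.025],[-1,0,0,0.008,0],[-1,0,0,0.008,-0.025],[-1,0,0,0.008,0],[-1,0,0,0.008,0]]
  ]
}}

```text
time_s: 14.1
tcp_pos: [0.5178, -0.059, 0.0797]
eef_rot: [-180.0, 0.0, -100.5]
contact_force: [0.6, 0.3, 4.1]
gripper_width: 0.0086
gripper_force: 40.0
```

```bash
python3 st.py
```

```text
14.1 [517.78 -58.98  79.69] [-180.     0.  -100.5] [0.61 0.3  4.14] [-0.014 -0.045  0.011]
```

Emit:
{"method": "drive_tool", "body": {
  "increments": [
    [[-1,0,0,0.004,0.025],[-1,0,0,0.008,0],[-1,0,0,0.008,-0.025],[-1,0,0,0.008,0],[-1,0,0,0.008,0.025]]
  ]
}}

```text
time_s: 14.72
tcp_pos: [0.5177, -0.059, 0.0788]
eef_rot: [-180.0, 0.0, -109.6]
contact_force: [0.0, 0.9, 5.9]
gripper_width: 0.0087
gripper_force: 40.0
```

```bash
python3 st.py
```

```text
14.725 [517.65 -58.97  78.78] [-180.     0.  -109.6] [0.03 0.94 5.93] [0.169 0.256 0.125]
```

Emit:
{"method": "drive_tool", "body": {
  "increments": [
    [[-1,0,0,0,-0.025],[-1,0,0,0.002,-0.05],[-1,0,0,0.004,-0.025],[-1,0,0,0.004,0],[-1,0,0,0.004,-0.025]]
  ]
}}

```text
time_s: 15.35
tcp_pos: [0.5178, -0.059, 0.0783]
eef_rot: [-180.0, 0.0, -100.5]
contact_force: [-0.7, -0.7, 5.1]
gripper_width: 0.0085
gripper_force: 40.0
```

```bash
python3 st.py
```

```text
15.35 [517.81 -58.97  78.34] [-180.     0.  -100.5] [-0.75 -0.75  5.13] [-0.045 -0.019 -0.03 ]
```

Emit:
{"method": "drive_tool", "body": {
  "increments": [
    [[-1,0,0,0.002,0.025],[-1,0,0,0.004,0],[-1,0,0,0.004,-0.025],[-1,0,0,0.004,0],[-1,0,0,0.004,0.025]]
  ]
}}

```text
time_s: 15.98
tcp_pos: [0.5177, -0.059, 0.0778]
eef_rot: [-180.0, -0.0, -109.6]
contact_force: [-0.8, 0.2, 5.0]
gripper_width: 0.0086
gripper_force: 40.0
```

```bash
python3 st.py
```

```text
15.975 [517.67 -58.98  77.83] [-180.    -0.  -109.6] [-0.76  0.24  5.04] [0.068 0.308 0.106]
```

Emit:
{"method": "drive_tool", "body": {
  "increments": [
    [[-1,0,0,0,-0.025],[-1,0,0,0,-0.05],[-1,0,0,0,-0.025],[-1,0,0,0,0],[-1,0,0,0,-0.02]]
  ]
}}

```text
time_s: 16.6
tcp_pos: [0.5177, -0.059, 0.0777]
eef_rot: [-180.0, 0.0, -102.3]
contact_force: [-0.4, 0.6, 3.8]
gripper_width: 0.0089
gripper_force: 40.0
```

```bash
python3 st.py
```

```text
16.6 [517.72 -58.97  77.74] [-180.     0.  -102.3] [-0.38  0.56  3.75] [-0.044 -0.154 -0.047]
```

Emit:
{"method": "drive_tool", "body": {
  "increments": [
    [[-1,0,0,0,0.025]]
  ]
}}

```text
time_s: 16.73
tcp_pos: [0.5176, -0.059, 0.0777]
eef_rot: [-180.0, -0.0, -111.1]
contact_force: [-0.3, -1.0, 4.8]
gripper_width: 0.0085
gripper_force: 40.0
```

```bash
python3 st.py
```

```text
16.725 [517.61 -58.96  77.67] [-180.    -0.  -111.1] [-0.31 -1.01  4.82] [0.017 0.204 0.013]
```

Emit:
{"method": "drive_tool", "body": {
  "increments": [
    [[-1,0,0,0,0.025]]
  ]
}}

```text
time_s: 16.85
tcp_pos: [0.5174, -0.0589, 0.0776]
eef_rot: [180.0, -0.0, -120.5]
contact_force: [-1.1, 1.0, 4.5]
gripper_width: 0.0087
gripper_force: 40.0
```

```bash
python3 st.py
```

```text
16.85 [517.44 -58.92  77.6 ] [ 180.    -0.  -120.5] [-1.06  0.95  4.54] [ 0.343  0.334 -0.094]
```

Emit:
{"method": "drive_tool", "body": {
  "increments": [
    [[-1,0,0,0,-0.025]]
  ]
}}

```text
time_s: 16.98
tcp_pos: [0.5175, -0.0589, 0.0776]
eef_rot: [-180.0, 0.0, -111.3]
contact_force: [-0.0, -0.3, 3.3]
gripper_width: 0.0088
gripper_force: 40.0
```

Emit:
{"method": "drive_tool", "body": {
  "increments": [
    [[-1,0,0,0,-0.025]]
  ]
}}

```text
time_s: 17.1
tcp_pos: [0.5177, -0.059, 0.0776]
eef_rot: [-180.0, 0.0, -101.9]
contact_force: [0.3, -0.6, 2.6]
gripper_width: 0.0089
gripper_force: 40.0
```

```bash
python3 st.py
```

```text
17.1 [517.69 -58.95  77.64] [-180.     0.  -101.9] [ 0.25 -0.64  2.61] [-0.107 -0.197 -0.125]
```

Emit:
{"method": "drive_tool", "body": {
  "increments": [
    [[-1,0,0,0,-0.02]]
  ]
}}

```text
time_s: 17.23
tcp_pos: [0.5178, -0.059, 0.0777]
eef_rot: [-180.0, 0.0, -94.7]
contact_force: [1.5, -1.1, 2.5]
gripper_width: 0.0087
gripper_force: 40.0
```

```bash
python3 st.py
```

```text
17.225 [517.84 -58.97  77.68] [-180.     0.   -94.7] [ 1.47 -1.07  2.5 ] [-0.11  -0.332 -0.062]
```

Emit:
{"method": "drive_tool", "body": {
  "increments": [
    [[-1,0,0,0,0.02],[-1,0,0,0,0.028],[-1,0,0,0,0.031],[-1,0,0,0,0.034]]
  ]
}}

```text
time_s: 17.73
tcp_pos: [0.5176, -0.059, 0.0776]
eef_rot: [-180.0, -0.0, -107.4]
contact_force: [-0.6, 0.1, 2.6]
gripper_width: 0.0086
gripper_force: 40.0
```

```bash
cat > av.py <<'E'
from plant import r,capture
import numpy as np
A=[]
for i in range(10):
    s=r.get_state();A.append(np.r_[s["tcp_pos"]*1000,s["contact_force"],s["moment"],s["eef_rot"][2]]);capture("wrist")
A=np.array(A);print(s["time_s"],A.mean(0).round(3),(A.std(0)).round(3))
E
python3 av.py
```

```text
18.175 [ 5.17614e+02 -5.89460e+01  7.76180e+01  3.40000e-01 -8.00000e-03
  2.72700e+00 -3.20000e-02 -2.37000e-01  1.07000e-01 -1.07469e+02] [0.017 0.015 0.015 0.486 0.593 0.44  0.045 0.046 0.021 0.028]
```

Emit:
{"method": "drive_tool", "body": {
  "increments": [
    [[-1,0,0,0,-0.006],[-1,0,0,0,-0.011],[-1,0,0,0,-0.014],[-1,0,0,0,-0.0175]]
  ]
}}

```text
time_s: 18.73
tcp_pos: [0.5177, -0.059, 0.0776]
eef_rot: [-180.0, 0.0, -101.2]
contact_force: [0.5, -1.2, 2.4]
gripper_width: 0.009
gripper_force: 40.0
```

```bash
python3 av.py
```

```text
19.175 [ 5.17673e+02 -5.89340e+01  7.76550e+01  1.16300e+00 -5.44000e-01
  3.12900e+00 -1.42000e-01 -6.28000e-01  4.00000e-03 -1.01206e+02] [0.014 0.012 0.009 0.546 0.565 0.406 0.02  0.051 0.021 0.043]
```

Emit:
{"method": "drive_tool", "body": {
  "increments": [
    [[-1,0,0,0,-0.015],[-1,0,0,0,-0.025],[-1,0,0,0,-0.025]]
  ]
}}

```text
time_s: 19.6
tcp_pos: [0.5178, -0.059, 0.0777]
eef_rot: [-180.0, 0.0, -92.3]
contact_force: [2.4, -1.5, 2.7]
gripper_width: 0.0087
gripper_force: 40.0
```

```bash
python3 av.py
```

```text
20.05 [ 5.17749e+02 -5.89430e+01  7.76710e+01  2.69800e+00 -1.14100e+00
  2.39000e+00 -3.30000e-01 -1.10700e+00 -3.10000e-02 -9.22680e+01] [0.025 0.007 0.015 0.403 0.398 0.39  0.033 0.097 0.019 0.025]
```

Emit:
{"method": "drive_tool", "body": {
  "increments": [
    [[-1,0,0,0,-0.015],[-1,0,0,0,-0.025],[-1,0,0,0,-0.025]]
  ]
}}

```text
time_s: 20.48
tcp_pos: [0.5179, -0.0589, 0.0777]
eef_rot: [-180.0, -0.0, -83.3]
contact_force: [3.7, -1.1, 2.8]
gripper_width: 0.0089
gripper_force: 40.0
```

```bash
python3 av.py
```

```text
20.925 [ 5.17885e+02 -5.89030e+01  7.77260e+01  4.40500e+00 -1.23800e+00
  2.08900e+00 -4.57000e-01 -1.81700e+00 -9.50000e-02 -8.32690e+01] [0.017 0.01  0.008 0.551 0.445 0.408 0.02  0.14  0.033 0.025]
```

Emit:
{"method": "drive_tool", "body": {
  "increments": [
    [[-1,0,0,0,0.025]]
  ]
}}

```text
time_s: 21.1
tcp_pos: [0.5177, -0.0589, 0.0777]
eef_rot: [-180.0, -0.0, -92.4]
contact_force: [3.5, -1.3, 2.6]
gripper_width: 0.0087
gripper_force: 40.0
```

```bash
python3 st.py
```

```text
21.1 [517.69 -58.94  77.7 ] [-180.    -0.   -92.4] [ 3.54 -1.34  2.64] [-0.223 -1.646 -0.121]
```

Emit:
{"method": "drive_tool", "body": {
  "increments": [
    [[-1,0,0,0,0.025]]
  ]
}}

```text
time_s: 21.22
tcp_pos: [0.5175, -0.0589, 0.0776]
eef_rot: [180.0, -0.0, -101.5]
contact_force: [3.9, -0.3, 2.2]
gripper_width: 0.0087
gripper_force: 40.0
```

```bash
python3 st.py; python3 av.py; python3 - <<'E'
from h import *
s=r.get_state();m=camera_model("wrist");im=capture("wrist");np.savez("pics/w5.npz",im=im,**m,t=s["tcp_pos"],e=s["eef_rot"])
cv2.imwrite("pics/w5.png",np.clip(cv2.resize(im[170:300,200:330],None,fx=4.5,fy=4.5,interpolation=3)[...,::-1]*2.,0,255).astype(np.uint8))
E
```

```text
21.225 [517.47 -58.94  77.63] [ 180.    -0.  -101.5] [ 3.9  -0.28  2.23] [-0.268 -1.606  0.138]
21.675 [ 5.17479e+02 -5.89380e+01  7.76180e+01  3.87700e+00 -8.32000e-01
  2.64600e+00 -2.73000e-01 -1.59000e+00  2.00000e-03 -1.01238e+02] [0.02  0.013 0.015 0.435 0.426 0.494 0.037 0.035 0.051 0.276]
```

View pics/w5.png

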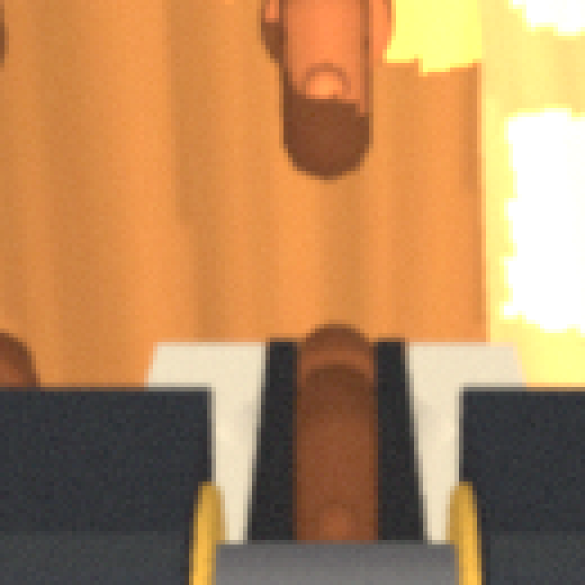

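The held peg lies parallel to its neighbour; its collar is at crop (337,340). Moving torque is about 0.13 N m, so it is tight. I'll relieve the side load before letting go.

Emit:
{"method": "drive_tool", "body": {
  "increments": [
    [[-1,0,-0.003,0,-0.002],[-1,0,-0.003,0,-0.002],[-1,0,-0.003,0,-0.002]]
  ]
}}

```text
time_s: 22.15
tcp_pos: [0.5176, -0.059, 0.0775]
eef_rot: [180.0, -0.0, -100.5]
contact_force: [2.2, -0.3, 3.8]
gripper_width: 0.009
gripper_force: 40.0
```

```bash
python3 av.py
```

```text
22.6 [ 5.17638e+02 -5.90140e+01  7.75190e+01  1.80100e+00  4.14000e-01
  3.23400e+00  2.30000e-01 -7.71000e-01 -7.80000e-02 -1.00508e+02] [0.024 0.012 0.011 0.375 0.498 0.475 0.041 0.103 0.019 0.002]
```

Emit:
{"method": "drive_tool", "body": {
  "increments": [
    [[-1,0,-0.003,-0.002,0],[-1,0,-0.003,-0.002,0],[-1,0,-0.003,-0.002,0]]
  ]
}}

```text
time_s: 23.02
tcp_pos: [0.5178, -0.0591, 0.0776]
eef_rot: [180.0, -0.0, -100.5]
contact_force: [-0.4, 1.4, 2.3]
gripper_width: 0.0085
gripper_force: 40.0
```

```bash
python3 av.py
```

```text
23.475 [ 5.17830e+02 -5.91070e+01  7.76550e+01 -8.19000e-01  1.81700e+00
  2.54000e+00  7.48000e-01  2.38000e-01 -7.90000e-02 -1.00512e+02] [0.026 0.013 0.02  0.317 0.587 0.463 0.032 0.172 0.028 0.002]
```

Emit:
{"method": "drive_tool", "body": {
  "increments": [
    [[-1,-0.002,0.001,0,0],[-1,-0.002,0.001,0,0],[-0.8,-0.002,0.001,0,0],[-0.7,-0.002,0.001,0,0],[-0.6,-0.002,0.001,0,0]]
  ]
}}

```text
time_s: 24.15
tcp_pos: [0.5184, -0.0588, 0.0778]
eef_rot: [-180.0, 0.0, -100.5]
contact_force: [-0.7, 0.1, -0.4]
gripper_width: 0.0166
gripper_force: 0.0
```

Emit:
{"method": "drive_tool", "body": {
  "increments": [
    [[-0.6,0,0,0,0],[-0.6,0,0,0,0],[-0.6,0,0,0,0]]
  ]
}}

```text
time_s: 24.52
tcp_pos: [0.5182, -0.0588, 0.0778]
eef_rot: [-180.0, 0.0, -100.5]
contact_force: [0.3, -0.4, 0.6]
gripper_width: 0.0176
gripper_force: 0.0
```

Released cleanly. I'll retreat upward and take a look.

Emit:
{"method": "drive_tool", "body": {
  "increments": [
    [[-0.6,0,0,-0.1,0],[-0.6,0,0,-0.3,0],[-0.6,0,0,-0.6,0],[-0.6,0,0,-0.9,0],[-0.6,0,0,-0.9,0]]
  ]
}}

```text
time_s: 25.15
tcp_pos: [0.5201, -0.0586, 0.1898]
eef_rot: [-179.6, 0.1, -100.5]
contact_force: [-1.1, -0.2, -1.4]
gripper_width: 0.0177
gripper_force: 0.0
```

```bash
python3 - <<'E'
from h import *
s=r.get_state();m=camera_model("wrist");im=capture("wrist");print(s["tcp_pos"],s["contact_force"]);np.savez("pics/w6.npz",im=im,**m,t=s["tcp_pos"],e=s["eef_rot"])
print([((q-[190,120])*4.6).round() for q in proj(m,[[.518,-.0569,z] for z in (.05,.058,.062,.088)])])
cv2.imwrite("pics/w6.png",np.clip(cv2.resize(im[120:250,190:310],None,fx=4.6,fy=4.6,interpolation=3)[...,::-1]*2.,0,255).astype(np.uint8))
E
```

```text
[ 0.52011634 -0.05862271  0.18982096] [-1.06543717 -0.21050527 -1.37574078]
[array([406., 343.]), array([406., 355.]), array([406., 361.]), array([407., 404.])]
```

View pics/w6.png

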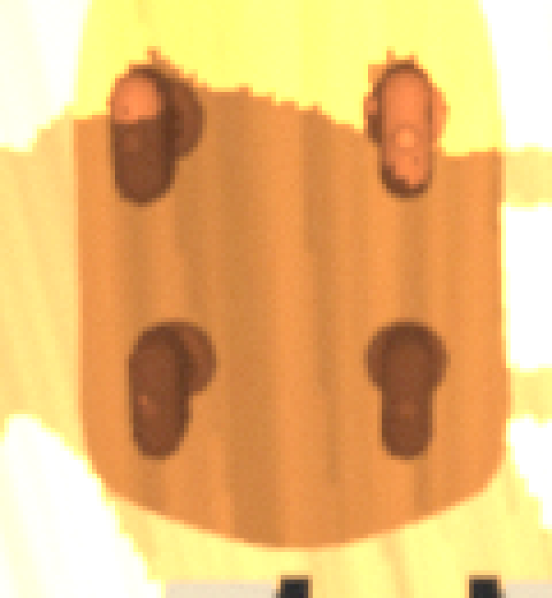

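The fitted peg at crop (406,400) is upright. It is in line with the others and stands level with its neighbour at (157,400).

```bash
python3 -c "
from plant import job
print(job.close_job())"
```

```text
the job is handed in; nothing more can be done
None
```

The loose peg is now in the headstock's empty hole, tight at about 6.5 mm past first binding (estimated from the felt contact); it stands upright in line with the other three, the gripper is clear, and the job is handed in.

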